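Ready the oil pot and the funnel

ROBOT

A 6-joint arm with a two-finger parallel gripper is mounted at the origin on the work surface. World frame = base frame: x ahead of the robot, y to its left, z up, the work surface at z = 0. Lengths are in mm, angles in degrees, forces in N, time in s.
With the tool pointing down it reaches from about 300 to 850 mm from the base axis. Payload 4.2 kg.
Tool frame: the origin (TCP) lies on the centre line of the jaws, within the pads' length; the fingertips stand 14 mm ahead of it and the grasp point (between the pads) lies 5 mm behind it (env.finger_overhang is the z of the fingertips in the tool frame, in mm); z points along the fingers, y is the line along which they close (so a half turn about z gives the same grasp; the last joint's range is limited). The gripper opens to 91 mm and grips with 3 to 60 N. Pads are 32 mm wide; open, the fingers measure 118 mm over their backs; the gripper's body (76 mm by 178 mm) begins 60 mm behind the grasp point.
Start: joints at [-65.088, 18.312, 89.639, -0, 72.044, -1.146], TCP at [252.592, -516.564, 227.976] pointing down, gripper open.
Joint ranges: [-177.97, 177.97], [-48.28, 115.42], [12.27, 149.76], [-77.06, 257.06], [2.81, 150.46], [-146.56, 146.56]. Speed limits (degrees/s): [147.25, 147.25, 180, 180, 180, 180].

INTERFACE

Orientations are given as [roll, pitch, yaw] about the fixed x, y, z axes, in that order (R = Rz(yaw) Ry(pitch) Rx(roll)).
In Python, from workcell import sensors, viewer, env gives the robot as it stands. The module is installed in compiled form; this text tells all that it offers.
- The arm moves only by the tool step_arm, never from a script. Its argument "plan" is one flat list of numbers, 6 for each row, row after row: the shift along the tool's x, y, z in cm, then the turn, a rotation vector about the tool's x, y, z in rad. In form: [x, y, z, wx, wy, wz, x, y, z, wx, wy, wz, ...]. A call has 1 to 5 rows; each row shifts and turns the commanded pose from where the row before left it, along the tool's axes as they then stand; what a row does not reach is not made up. A row lasts 1/12 s, in which the tool goes at most 41.7 mm and 7.16 degrees, less where a joint would pass 70% of its speed; a pose out of reach is approached as far as the arm can. A call is refused whole if a number of a shift passes 4.17 or a number of a turn 0.125, either way. A call with a gripper value outside its range is refused whole. "hand" is the finger opening in cm, from 0 to 9.12, set as the call begins (left out, the last holds). The fingers move at their own pace and stop on an object; "newtons" is the grip in N (left out, the last holds). Time passes only in rows, so rows that do not move let the fingers close. It gives the time, the measured TCP pose, the force, the opening and the grip force at its end, in the units of the state.
- sensors.state(): the state, without advancing time (a new reading comes with each control period).
- viewer.grab_frame(name): name is "side" or "top" or "wrist"; returns a dict with "img" (384x512x3 uint8, red, green, blue), "fx", "fy", "cx", "cy" (pixels), "k1" (the pictures are not rectified: a ray, as slopes to the right and down, at radius r is drawn at 1 + k1 r^2 times it, then the intrinsics apply), "position" and "attitude" of the camera in the world. Camera axes: x right, y down, z forward; pixel columns grow to the right and rows downward; lengths in mm; the calibration is good to about 2 mm. A picture is of the moment at which its call begins. There is no depth.
- env.job_done(): hands the job in; it is judged then, once.
Trained networks look in a picture, given as the dict that the camera call returned (one of the last four; its "shot" number tells which), for a name from the list of things; names that differ only in an ending like _2 or _b are one class to them, and where a whole thing is asked for, a point or a joint stands for the part that bears it (a point fixed in the world has none). Each returns a list of dicts, best first, with "score" (0 to 1); they miss things now and then, are a little off and sometimes report something else, mostly with a low value. They report only what shows in the picture. A call takes as long as a camera call. They do not tell look-alikes from the thing itself.
- viewer.boxes_of(name, picture): "location" ([column, row] in pixels, amid what is visible of it).
- viewer.pinpoint(name, picture): "location" ([column, row] in pixels: a listed point, or the origin of a listed thing).
The state is a dict: "time_s": time; "qpos": joint angles; "qvel": joint speeds; "effort": joint torques, N m; "ee_pos": TCP position; "ee_rot": TCP orientation; "force": force on the tool from outside, world axes, zero at the start; "torque": the same for the moment, N m; "gripper_width": finger opening in mm; "gripper_force": force on a finger pad.
Only numpy, scipy, OpenCV 4.12 (cv2) and the standard library are available. Lean on these libraries where they do the work, as an engineer would, in place of code of your own. Each camera call takes 0.05 s, during which the arm holds its last target. There are 200 camera calls.

TASK

The squat oil pot has to be filled: slide it along the bench, without lifting it, until it stands wholly on the round drip grate. Then take the funnel by its handle out of the tumbler, carry it over the things on the bench without disturbing any of them, and finish still holding it there for whoever pours: upright, centred over the pot's open neck, the end of its stem about a centimetre above the rim, the funnel never touching the scalded pot and its mouth left clear of the hand.

Things in the scene. Friction and masses are not known exactly. Their poses are not given: they have to be found in the camera images.
- grate: Round perforated steel drip grate, 160 mm across, let flush into the steel bench on the robot's left (+y). Flat: nothing stands proud, so things slide on and off freely. Origin at its centre, at bench height. Its place varies.
- pot: Squat white stoneware oil pot, open, 0.5-0.8 kg, loose on the left, nearer the robot than the grate. Round about its z axis: body 104 mm wide at 10 to 36 mm height (98 mm at the foot), shoulder sloping up to 54 mm, then an upright neck 48 mm wide outside, total height 68 mm. Origin: centre of its underside. Too wide to grip by the body; slides on the bench.
- pot_mouth (a point): Centre of the pot's open mouth, on its axis at the height of the rim (68 mm above the underside). The hole is 38 mm in diameter.
- tumbler: Plain straight steel tumbler, 72 mm in diameter, 90 mm high, open at the top, 0.3 kg, loose, on the robot's right (-y). Origin at the centre of its underside. The funnel stands in it. A fixed hotplate, 66 mm high, begins 435 mm right of the robot's centre line.
- funnel: Dark rigid silicone stepped funnel, 0.11 kg, upright in the tumbler, flat shoulder on its rim. Origin: centre of the stem's lower end, 50 mm above the bench at first; z up its axis. Stem 20-24 mm wide, 40 mm long; shoulder 82 mm wide; mouth 94 mm wide at z 78. Handle 14 x 14 mm along +x, 44 to 126 mm from the axis, z 64 to 78 mm, pointing roughly at the robot. Lift 40 mm to free it.
- funnel_grip (a point): Point in the middle of the handle's section, where to hold it: 92 mm along the funnel's +x axis from the funnel's axis, 71 mm above the end of the stem. Its axes are those of the funnel.
- funnel_mouth (a point): Centre of the funnel's mouth, on its axis, 78 mm above the end of the stem. The holding hand's grasp point stays more than 65 mm from it.
- tub: Blue plastic food tub with a white lid latched by two clips, 164 x 112 mm, 109 mm high, long side along its x axis, 1.2 kg, loose. Origin at the centre of its underside. It and the pail stand one behind the other between the funnel and the pot; which of them is nearer the robot varies. Leave it alone.
- pail: Brushed steel compost pail with a hinged lid (closed) and round black charcoal filter cap, 132 mm in diameter (152 mm over lid tab and hinge), 187 mm high, 1.75 kg, loose, with a thin wire bail folded down. Origin at the centre of its underside. Leave it alone.
- brush: Beech-handled vegetable brush lying bristles down along its x axis, 195 x 48 mm, 38 mm high, loose, between the tub and the tumbler. Origin on the bench under its middle. Leave it alone.
- spoon_rest: White ceramic spoon rest, dish 90 mm in diameter with a flat arm along its -x axis, 157 mm overall, 16 mm high, loose, at the far side of the bench. Origin under the dish's centre. Leave it alone.
- mill: Dark wooden pepper mill, 54 mm in diameter, 138 mm high, loose, at the far left. Origin at the centre of its underside. Leave it alone.
- jar: Closed glass jar with a metal cap, 72 mm in diameter, 105 mm high, loose, on the left. Origin at the centre of its underside. Leave it alone. Nearer the robot, a fixed toaster 185 mm high begins 435 mm left of the centre line.
- mug: White mug, 80 mm in diameter, 90 mm high, handle at its +y side, loose, at the far right. Origin at the centre of its underside. Leave it alone.
Things that resemble listed ones, but are neither listed nor needed, are in the scene too. What is shaped like the funnel but purple or yellow is not meant.

How it is judged (in metres and radians):
On the way, in this order (a step that is already met when the one before it is completed fails the run):
1. the pot stands wholly on the drip grate, at rest, while the funnel is still in the tumbler (horizontal distance between pot and grate below 0.027 m and linear speed of pot below 0.02 m/s and angle between pot's own z axis and vertical below 0.1 rad and distance between funnel and tumbler below 0.065 m), for 0.2 s.
2. the funnel is lifted out of the tumbler, higher than the tub (height (world z) of funnel above 0.12 m and contact force between the fingers and funnel above 0.5 N), for 0.1 s.
At the end, for the whole second after the job is handed in: Pot upright at rest, within 27 mm of the grate's centre; funnel held still by its handle (grasp point over 65 mm from its mouth's centre), within 0.15 rad of upright, stem end within 10 mm sideways of the pot mouth's centre, 3 to 20 mm above the rim; nothing touches the pot; tumbler upright (horizontal distance between pot and grate below 0.027 m and height (world z) of each of pot, tumbler below 0.005 m and angle between each of pot, tumbler's own z axis and vertical below 0.1 rad and linear speed of each of pot, funnel below 0.02 m/s and horizontal distance between funnel and pot_mouth below 0.01 m and z of funnel in the frame of pot_mouth between 0.003 and 0.02 m and angle between funnel's own z axis and vertical below 0.15 rad and contact force between the fingers and funnel above 0.5 N and distance between the grasp point and funnel_mouth above 0.065 m and contact force between each of funnel, the arm and pot below 0.05 N); the arm keeps its last pose, push and grip.
It fails at once if the pot is lifted off the bench or tipped (height (world z) of pot above 0.012 m or angle between pot's own z axis and vertical above 0.25 rad).
It fails at once if the funnel touches the pot (contact force between funnel and pot above 0.3 N).
It fails at once if the tumbler is knocked over or carried off (angle between tumbler's own z axis and vertical above 0.4 rad or distance of tumbler from where it was at the start of the episode above 0.06 m).
It fails at once if something else on the bench is disturbed (distance of any of tub, pail, brush, spoon_rest, mill, jar, mug from where it was at the start of the episode above 0.02 m or angle between pail's own z axis and vertical above 0.2 rad or angle between mill's own z axis and vertical above 0.3 rad).
It also fails if it takes over 69 s, if anything falls off the work surface, if the arm or the gripper's body presses on something with over 40 N, if the wrist force passes 120 N, or if a joint passes its speed limit or range.

## Working session

There is one attempt and no reset: what is moved stays moved. The work goes in short steps, Python scripts to look and compute and a tool call to move; the robot and the scene stay as the last step left them, time stands still between calls to the robot, and variables do not carry over. Pictures are saved under pics/ and viewed, at most 10 in all, crops included, and the job is handed in when it is done.

Besides the shell and the picture viewer there is one more tool, called after ">>>" in YAML: its name, and indented under it one key for each argument. step_arm: Moves the arm, as the interface text tells. Its arguments: {"type":"object","properties":{"plan":{"type":"array","items":{"type":"number"}},"hand":{"type":"number"},"newtons":{"type":"number"}},"required":["plan"]}

```bash
mkdir -p pics; cat > h.py <<'E'
import numpy as np, cv2
from scipy.spatial.transform import Rotation as R
from workcell import sensors, viewer, env
def rot(a):
    a=np.array(a,float)
    if a.shape==(3,3): return a
    if a.size==4: return R.from_quat(a).as_matrix()
    return R.from_euler('xyz',a,degrees=True).as_matrix()
def ray(p,px):
    x=np.array([(px[0]-p['cx'])/p['fx'],(px[1]-p['cy'])/p['fy']]);u=x.copy()
    for _ in range(30): u=x/(1+p['k1']*(u@u))
    return np.array(p['position'],float),rot(p['attitude'])@np.array([u[0],u[1],1])
def atz(p,px,z):
    o,d=ray(p,px); return o+d*(z-o[2])/d[2]
def proj(p,X):
    c=rot(p['attitude']).T@(np.array(X,float)-np.array(p['position'],float));u=c[:2]/c[2]
    u=u*(1+p['k1']*(u@u)); return np.array([u[0]*p['fx']+p['cx'],u[1]*p['fy']+p['cy']])
def tri(ps,pxs):
    A=np.zeros((3,3));b=np.zeros(3)
    for p,x in zip(ps,pxs):
        o,d=ray(p,x);d=d/np.linalg.norm(d);M=np.eye(3)-np.outer(d,d);A+=M;b+=M@o
    return np.linalg.solve(A,b)
def save(p,n): cv2.imwrite('pics/'+n,p['img'][:,:,::-1])
E
python3 - <<'E'
from h import *
np.set_printoptions(precision=1,suppress=True)
ps={n:viewer.grab_frame(n) for n in('side','top')}
for n,p in ps.items():
    save(p,n+'0.png'); print(n,p['position'],p['attitude'],p['fx'],p['k1'])
Z=dict(grate=0,pot=0,pot_mouth=68,tumbler=0,funnel=50,funnel_grip=121,funnel_mouth=128,tub=0,pail=0,brush=0,spoon_rest=0,mill=0,jar=0,mug=0)
for t,z in Z.items():
    for n,p in ps.items():
        print(t,n,[(round(r['score'],2),np.array(r['location']).round(1).tolist(),atz(p,r['location'],z)[:2].round(0).tolist()) for r in viewer.pinpoint(t,p)[:4]])
print(sensors.state())
E
```

```text
side [ 297.3  793.9 1000.3] [-137.9   -0.8 -159.9] 423.12190484666115 0.053659762394850936
top [ 403.4   41.3 1819.9] [-174.8   -1.2  -91.3] 498.01785504312693 -0.06975057167813702
grate side [(0.69, [203.2, 279.6], [616.0, 283.0])]
grate top [(0.58, [183.3, 180.0], [611.0, 281.0])]
pot side [(0.69, [248.6, 290.3], [491.0, 270.0])]
pot top [(0.67, [185.4, 210.6], [499.0, 274.0])]
pot_mouth side [(0.69, [248.8, 274.4], [493.0, 264.0])]
pot_mouth top [(0.64, [186.0, 213.5], [485.0, 263.0]), (0.45, [333.5, 206.8], [498.0, -257.0])]
tumbler side [(0.26, [247.0, 276.2], [510.0, 232.0])]
tumbler top [(0.54, [353.1, 232.6], [405.0, -338.0]), (0.42, [331.2, 204.8], [509.0, -261.0])]
funnel side [(0.72, [353.5, 184.3], [307.0, -159.0]), (0.6, [350.2, 136.6], [362.0, -379.0]), (0.45, [250.7, 290.1], [477.0, 294.0])]
funnel top [(0.66, [375.1, 242.3], [369.0, -405.0]), (0.63, [316.2, 257.4], [321.0, -193.0]), (0.55, [335.6, 205.1], [505.0, -268.0])]
funnel_grip side [(0.96, [334.5, 202.4], [341.0, -1.0]), (0.95, [377.4, 129.0], [283.0, -360.0]), (0.6, [333.3, 131.2], [414.0, -299.0])]
funnel_gr
[... 1064 characters left out ...]
436.0, -465.0])]
mill top [(0.76, [171.3, 140.9], [758.0, 324.0])]
jar side [(0.59, [171.0, 336.4], [623.0, 451.0])]
jar top [(0.91, [140.5, 178.8], [619.0, 438.0])]
mug side [(0.84, [235.5, 134.2], [759.0, -305.0]), (0.65, [287.7, 211.4], [474.0, -24.0])]
mug top [(0.75, [338.4, 138.8], [754.0, -297.0])]
{'time_s': 1.5, 'qpos': array([-65.1,  18.3,  89.6,   0. ,  72. ,  -1.1]), 'qvel': array([-0., -0.,  0.,  0.,  0., -0.]), 'effort': array([ -0. , -41.2, -23.2,   0.1,   0. ,   0. ]), 'ee_pos': array([ 252.6, -516.6,  228. ]), 'ee_rot': array([180. ,  -0. ,  26.1]), 'force': array([-0.4, -0.4,  0.8]), 'torque': array([-0.,  0.,  0.]), 'gripper_force': 0.0, 'gripper_width': 91.24085751927154}
```

View pics/top0.png

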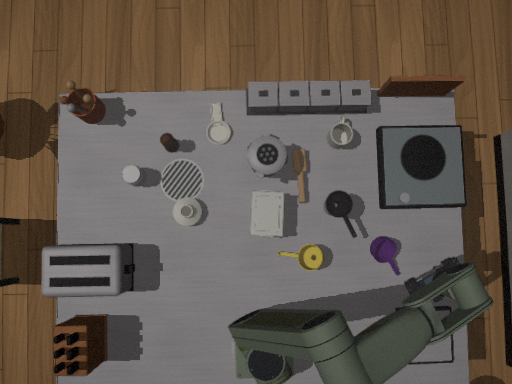

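View pics/side0.png

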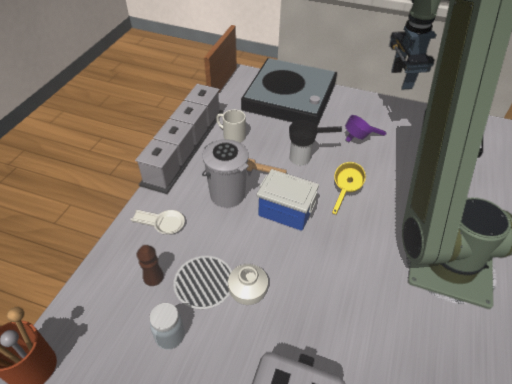

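The top view shows the black funnel at (338,204) with its handle reaching (352,234). The pot is at (187,211), overlapping the near edge of the grate at (183,180). The side view agrees; the yellow and purple funnels are decoys. I'll move to behind the pot.

>>> step_arm:
  plan: [2.36, -3.14, 0, 0, 0, 0, 2.36, -3.14, 0, 0, 0, 0, 2.36, -3.14, 0, 0, 0, 0, 2.36, -3.14, 0, 0, 0, 0, 2.36, -3.14, 0, 0, 0, 0]
  hand: 6

```text
time_s: 1.92
ee_pos: [289.5, -322.0, 227.9]
ee_rot: [180.0, -0.0, 26.0]
force: [1.2, 0.3, 0.8]
gripper_width: 61.3
gripper_force: 0.0
```

>>> step_arm:
  plan: [2.36, -3.14, 0, 0, 0, 0, 2.36, -3.14, 0, 0, 0, 0, 2.36, -3.14, 0, 0, 0, 0, 2.36, -3.14, 0, 0, 0, 0, 2.36, -3.14, 0, 0, 0, 0]

```text
time_s: 2.33
ee_pos: [326.5, -129.1, 228.3]
ee_rot: [179.9, -0.0, 26.0]
force: [0.6, 0.3, 0.9]
gripper_width: 60.0
gripper_force: 0.0
```

>>> step_arm:
  plan: [2.36, -3.14, 0, 0, 0, 0, 2.36, -3.14, 0, 0, 0, 0, 2.36, -3.14, 0, 0, 0, 0, 2.36, -3.14, 0, 0, 0, 0, 2.36, -3.14, 0, 0, 0, 0]

```text
time_s: 2.75
ee_pos: [363.6, 64.1, 228.4]
ee_rot: [180.0, -0.1, 26.1]
force: [0.6, -0.9, 0.2]
gripper_width: 60.2
gripper_force: 0.0
```

>>> step_arm:
  plan: [2.36, -3.14, 0, 0, 0, 0, 2.36, -3.14, 0, 0, 0, 0, 2.36, -3.14, 0, 0, 0, 0, 2.36, -3.14, 0, 0, 0, 0, 2.36, -3.14, 0, 0, 0, 0]

```text
time_s: 3.17
ee_pos: [400.6, 257.1, 228.1]
ee_rot: [180.0, -0.0, 26.1]
force: [0.4, -0.5, 0.5]
gripper_width: 60.1
gripper_force: 0.0
```

>>> step_arm:
  plan: [0, 0, 0, 0, 0, 0.105, 0, 0, 0, 0, 0, 0.105, 0, 0, 0, 0, 0, 0.105, 0, 0, 0, 0, 0, 0, 0, 0, 0, 0, 0, 0]

```text
time_s: 3.58
ee_pos: [400.7, 255.0, 227.9]
ee_rot: [180.0, -0.0, 8.2]
force: [0.1, -0.3, 0.1]
gripper_width: 60.0
gripper_force: 0.0
```

```bash
cat > m.py <<'E'
from h import *
np.set_printoptions(precision=1,suppress=True)
import sys
ps={n:viewer.grab_frame(n) for n in('wrist','side','top')}
save(ps['wrist'],sys.argv[1])
for t,z in dict(grate=0,pot=0,pot_mouth=68).items():
    for n,p in ps.items():
        print(t,n,[(round(r['score'],2),np.array(r['location']).round(1).tolist(),atz(p,r['location'],z)[:2].round(1).tolist()) for r in viewer.pinpoint(t,p)[:2]])
print(ps['wrist']['position'],ps['wrist']['attitude'])
E
python3 m.py w1.png
```

```text
grate wrist [(0.71, [250.6, 2.2], [610.0, 290.8])]
grate side [(0.95, [204.0, 281.2], [612.0, 286.7])]
grate top [(0.97, [184.5, 180.6], [609.1, 276.3])]
pot wrist [(0.88, [256.2, 99.9], [494.3, 267.1])]
pot side [(0.84, [249.6, 287.9], [490.9, 262.9])]
pot top [(0.66, [186.8, 209.7], [502.0, 268.8])]
pot_mouth wrist [(0.63, [259.9, 95.1], [494.9, 263.3])]
pot_mouth side [(0.63, [249.6, 274.8], [490.7, 264.4])]
pot_mouth top [(0.69, [187.8, 213.4], [485.2, 256.9])]
[466.3 264.1 384.3] [166.3   0.1 -81.8]
```

View pics/w1.png

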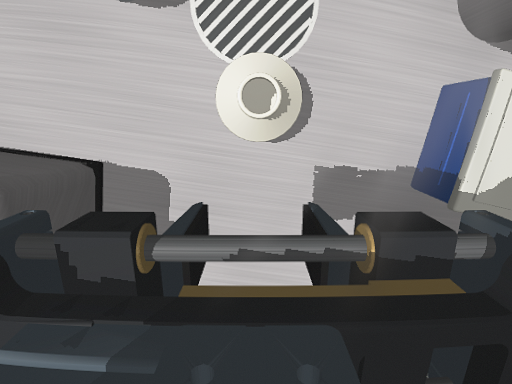

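The wrist view shows the pot centred at (259,95), straight ahead, with the grate behind it at (255,10). I'll lower behind it and push in a few slow rows.

>>> step_arm:
  plan: [0, 0.3, 4.05, 0, 0, 0, 0, 0, 4.05, 0, 0, 0, 0, 0, 4.05, 0, 0, 0, 0, 0, 4.05, 0, 0, 0, 0, 0, 4.0, 0, 0, 0]

```text
time_s: 4.6
ee_pos: [401.2, 252.0, 24.6]
ee_rot: [-180.0, -0.1, 8.0]
force: [0.5, 0.4, -0.3]
gripper_width: 59.9
gripper_force: 0.0
```

>>> step_arm:
  plan: [1.0, 0, 0, 0, 0, 0, 1.0, 0, 0, 0, 0, 0, 0.7, 0, 0, 0, 0, 0, 0.7, 0, 0, 0, 0, 0, 0.7, 0, 0, 0, 0, 0]

```text
time_s: 5.02
ee_pos: [442.0, 257.5, 28.0]
ee_rot: [180.0, 0.1, 7.9]
force: [-8.0, -0.6, 6.2]
gripper_width: 60.1
gripper_force: 4.4
```

>>> step_arm:
  plan: [0.7, 0, 0, 0, 0, 0, 0.7, 0, 0, 0, 0, 0, 0.7, 0, 0, 0, 0, 0, 0.7, 0, 0, 0, 0, 0, 0.7, 0, 0, 0, 0, 0]

```text
time_s: 5.43
ee_pos: [475.1, 262.1, 27.8]
ee_rot: [180.0, 0.2, 8.0]
force: [-7.9, -0.4, 4.9]
gripper_width: 60.1
gripper_force: 4.4
```

>>> step_arm:
  plan: [0.7, 0, 0, 0, 0, 0, 0.7, 0, 0, 0, 0, 0, 0.7, 0, 0, 0, 0, 0, 0.7, 0, 0, 0, 0, 0, 0.7, 0, 0, 0, 0, 0]

```text
time_s: 5.85
ee_pos: [509.9, 267.1, 27.9]
ee_rot: [180.0, 0.2, 8.0]
force: [-6.0, -1.7, 5.4]
gripper_width: 59.9
gripper_force: 4.0
```

```bash
python3 m.py w2.png
```

```text
grate wrist []
grate side [(0.84, [203.4, 281.7], [612.8, 288.6])]
grate top [(0.57, [183.6, 180.5], [609.5, 279.6])]
pot wrist [(0.77, [256.2, 138.4], [565.2, 274.0])]
pot side [(0.68, [223.6, 282.3], [561.7, 271.5])]
pot top [(0.59, [183.0, 190.2], [573.8, 282.1])]
pot_mouth wrist [(0.69, [257.2, 145.3], [566.5, 274.0])]
pot_mouth side [(0.91, [218.9, 268.4], [570.6, 274.4])]
pot_mouth top [(0.76, [184.2, 190.2], [567.3, 268.9])]
[576.  276.1 184. ] [166.1   0.1 -82. ]
```

>>> step_arm:
  plan: [0.7, 0, 0, 0, 0, 0, 0.7, 0, 0, 0, 0, 0, 0.7, 0, 0, 0, 0, 0, 0.7, 0, 0, 0, 0, 0, 0.6, 0, 0, 0, 0, 0]

```text
time_s: 6.87
ee_pos: [542.3, 271.5, 25.6]
ee_rot: [179.9, 0.4, 8.0]
force: [-8.1, -1.8, 4.5]
gripper_width: 60.2
gripper_force: 4.1
```

>>> step_arm:
  plan: [0.5, -0.1, 0, 0, 0, 0, 0.4, -0.1, 0, 0, 0, 0, 0.2, 0, 0, 0, 0, 0, 0, 0, 0, 0, 0, 0, -0.3, 0, 0, 0, 0, 0]

```text
time_s: 7.28
ee_pos: [552.4, 275.1, 25.7]
ee_rot: [180.0, 0.0, 8.0]
force: [-0.4, -0.0, 0.4]
gripper_width: 60.3
gripper_force: 0.0
```

>>> step_arm:
  plan: [-2, 0, 0, 0, 0, 0, -4, 0, 0, 0, 0, 0, -4, 0, 0, 0, 0, 0, -3, 0, -2, 0, 0, 0, 0, 0, -4.1, 0, 0, 0]

```text
time_s: 7.7
ee_pos: [412.2, 252.2, 81.8]
ee_rot: [179.5, 1.2, 8.1]
force: [-0.3, 0.4, -0.4]
gripper_width: 59.9
gripper_force: 0.0
```

>>> step_arm:
  plan: [0, 0, -4.1, 0, 0, 0, 0, 0, -4.1, 0, 0, 0, 0, 0, -4.1, 0, 0, 0, 0, 0, -4.1, 0, 0, 0, 0, 0, 0, 0, 0, 0]
  hand: 9

```text
time_s: 8.12
ee_pos: [427.8, 259.6, 259.7]
ee_rot: [-179.6, -1.0, 8.0]
force: [1.5, 0.6, 0.0]
gripper_width: 88.8
gripper_force: 0.0
```

```bash
python3 m.py w3.png
```

```text
grate wrist []
grate side [(0.7, [169.7, 224.8], [786.5, 149.7]), (0.63, [203.7, 279.6], [614.7, 282.6])]
grate top [(0.74, [184.2, 178.3], [617.6, 277.3])]
pot wrist [(0.65, [258.9, 40.5], [607.5, 281.6])]
pot side [(0.72, [205.7, 280.6], [608.5, 283.5])]
pot top [(0.91, [182.7, 179.6], [612.9, 282.9])]
pot_mouth wrist [(0.91, [260.4, 21.1], [609.6, 280.5])]
pot_mouth side [(0.75, [204.4, 265.6], [608.6, 279.8])]
pot_mouth top [(0.83, [179.1, 176.3], [617.1, 286.5])]
[490.9 267.1 417.1] [167.2   0.5 -81.9]
```

View pics/w3.png

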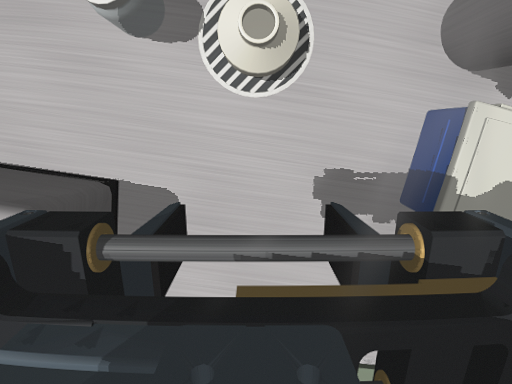

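The pot at (258,25) now sits centred on the grate. Next is the funnel.

>>> step_arm:
  plan: [0, 0, 0, 0, 0, -0.125, 0, 0, 0, 0, 0, -0.125, -1.71, 3.66, 0, 0, 0, 0, -1.71, 3.66, 0, 0, 0, 0, -1.71, 3.66, 0, 0, 0, 0]

```text
time_s: 9.13
ee_pos: [417.6, 135.2, 250.6]
ee_rot: [180.0, 0.0, 22.5]
force: [0.9, -0.4, 0.0]
gripper_width: 89.9
gripper_force: 0.0
```

>>> step_arm:
  plan: [-1.71, 3.66, 0, 0, 0, 0, -1.71, 3.66, 0, 0, 0, 0, -1.71, 3.66, 0, 0, 0, 0, -1.71, 3.66, 0, 0, 0, 0, -1.71, 3.66, 0, 0, 0, 0]

```text
time_s: 9.55
ee_pos: [407.9, -67.5, 251.1]
ee_rot: [180.0, -0.0, 22.3]
force: [1.3, 0.3, -0.1]
gripper_width: 89.8
gripper_force: 0.0
```

>>> step_arm:
  plan: [-1.71, 3.66, 0, 0, 0, 0, -1.71, 3.66, 0, 0, 0, 0, -1.71, 3.66, 0, 0, 0, 0, -1.71, 3.66, 0, 0, 0, 0, -1.71, 3.66, 0, 0, 0, 0]

```text
time_s: 9.97
ee_pos: [398.2, -269.5, 251.0]
ee_rot: [180.0, -0.0, 22.3]
force: [1.2, -0.0, -0.5]
gripper_width: 89.9
gripper_force: 0.0
```

>>> step_arm:
  plan: [-1.71, 3.66, 0, 0, 0, 0, 0, 0, 0, 0, 0, 0, 0, 0, 0, 0, 0, 0]

```text
time_s: 10.22
ee_pos: [396.5, -309.4, 250.3]
ee_rot: [-179.9, 0.0, 22.1]
force: [0.3, 0.3, -0.4]
gripper_width: 90.1
gripper_force: 0.0
```

```bash
cat > f.py <<'E'
from h import *
import sys
np.set_printoptions(precision=1,suppress=True)
off=float(sys.argv[2])
ps={n:viewer.grab_frame(n) for n in('wrist','side','top')}
save(ps['wrist'],sys.argv[1])
for t,z in dict(funnel=50,funnel_grip=121,funnel_mouth=128,tumbler=0).items():
    for n,p in ps.items():
        print(t,n,[(round(r['score'],2),np.array(r['location']).round(1).tolist(),atz(p,r['location'],z+off)[:2].round(1).tolist()) for r in viewer.pinpoint(t,p)[:4]])
s=sensors.state();print(s['ee_pos'],s['ee_rot'])
E
python3 f.py w4.png 0
```

```text
funnel wrist [(0.69, [257.3, 77.9], [506.6, -267.1]), (0.58, [312.6, 212.9], [377.3, -399.7])]
funnel side [(0.84, [301.4, 148.6], [502.2, -260.1]), (0.69, [351.9, 184.9], [310.9, -154.8]), (0.55, [346.0, 138.2], [373.8, -365.7]), (0.21, [297.1, 160.9], [499.0, -197.7])]
funnel top [(0.97, [318.7, 259.5], [312.9, -201.3]), (0.58, [334.9, 206.2], [500.6, -265.5]), (0.52, [371.4, 243.2], [365.7, -392.0])]
funnel_grip wrist [(0.94, [263.1, 164.1], [421.8, -307.7]), (0.9, [88.7, 155.4], [362.5, -136.4]), (0.56, [326.1, 282.6], [323.0, -427.2])]
funnel_grip side [(0.86, [379.8, 127.8], [276.4, -368.8]), (0.82, [331.3, 132.9], [417.7, -288.0]), (0.58, [336.6, 198.9], [338.9, -16.0])]
funnel_grip top [(0.88, [281.7, 252.2], [344.3, -66.3]), (0.76, [349.7, 232.5], [405.5, -301.0]), (0.5, [393.1, 265.9], [287.9, -446.8])]
funnel_mouth wrist [(0.98, [324.8, 254.7], [356.7, -407.2]), (0.93, [123.6, 187.7], [346.1, -183.2]), (0.92, [255.9, 65.2], [505.9, -265.5])]
funnel_mouth side [(0.75, [360.7, 124.1], [337.6, -356.6]), (0.67, [352.3, 172.3], [318.7, -127.3]), (0.6, [301.4, 132.5], [506.4, -247.3])]
funnel_mouth top [(0.76, [383.8, 251.9], [336.7, -414.5]), (0.59, [340.8, 204.3], [502.4, -272.5]), (0.57, [308.9, 255.3], [331.9, -157.7]), (0.3, [171.0, 144.8], [719.4, 305.3])]
tumbler wrist [(0.53, [253.7, 85.7], [502.0, -263.9])]
tumbler side [(0.95, [298.2, 160.1], [507.2, -255.1])]
tumbler top [(0.4, [329.8, 205.8], [505.3, -255.3])]
[ 397.  -307.7  251. ] [180.   -0.   22.3]
```

View pics/w4.png

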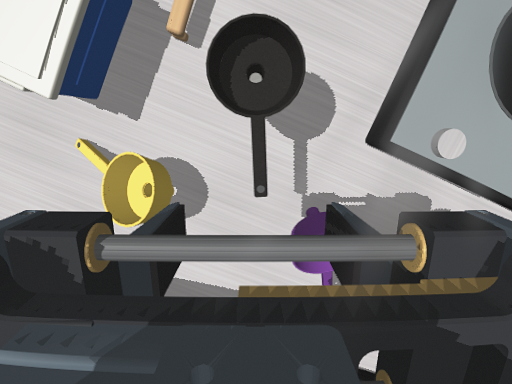

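```bash
python3 - <<'E'
from h import *
p=viewer.grab_frame('wrist'); im=p['img'].astype(int).sum(2)
pts=[]
for r in range(122,190,4):
    c=np.arange(235,290); m=c[im[r,235:290]<170]
    if len(m): pts.append(atz(p,[m.mean(),r],128)[:2]); 
pts=np.array(pts); print(pts.round(1))
v=cv2.fitLine(pts.astype(np.float32),cv2.DIST_HUBER,0,.01,.01).ravel(); print(v, np.degrees(np.arctan2(v[1],v[0])))
print(atz(p,[261,196],128),atz(p,[256,65],128))
E
```

```text
[[ 459.5 -286. ]
 [ 456.2 -287.9]
 [ 452.8 -289.9]
 [ 449.3 -291.3]
 [ 445.7 -292.8]
 [ 442.1 -294.3]
 [ 438.5 -295.8]
 [ 435.1 -297.8]
 [ 431.5 -299.3]
 [ 427.8 -300.8]
 [ 424.3 -302.8]
 [ 420.6 -304.4]
 [ 416.8 -305.9]
 [ 413.3 -308. ]
 [ 409.5 -309.5]
 [ 405.7 -311.1]
 [ 401.8 -312.7]]
[ 9.0847063e-01  4.1794866e-01  4.3120697e+02 -2.9943423e+02] 24.705145
[ 391.91966211 -316.32199562  128.        ] [ 506.60067632 -263.47159586  128.        ]
```

The funnel's mouth is at (256,65), with the handle running down to (261,196). That puts the handle direction at 24.7° and the grip at about (422.5,−302.8).

>>> step_arm:
  plan: [0, 0, 0, 0, 0, -0.042, 2.52, 0.62, 0, 0, 0, 0, 0, 0, 3.0, 0, 0, 0, 0, 0, 3.0, 0, 0, 0, 0, 0, 0, 0, 0, 0]
  hand: 5

```text
time_s: 11.43
ee_pos: [419.7, -300.6, 185.9]
ee_rot: [-179.4, 0.3, 24.8]
force: [-1.4, 0.6, 0.3]
gripper_width: 59.5
gripper_force: 0.0
```

>>> step_arm:
  plan: [0, 0, 2.5, 0, 0, 0, 0, 0, 2.5, 0, 0, 0, 0, 0, 2.5, 0, 0, 0, 0, 0, 0, 0, 0, 0, 0, 0, 0, 0, 0, 0]

```text
time_s: 11.85
ee_pos: [422.3, -303.0, 116.4]
ee_rot: [-179.9, 0.0, 24.7]
force: [0.9, 0.5, -0.2]
gripper_width: 49.9
gripper_force: 0.0
```

```bash
python3 f.py w5.png 0 | grep -E "grip|mouth wrist|^\["
```

```text
funnel_grip wrist [(0.93, [13.9, 186.6], [392.0, -162.2]), (0.6, [259.2, 240.9], [422.4, -305.6]), (0.6, [2.8, 12.0], [480.6, -131.3])]
funnel_grip side [(0.86, [328.0, 130.3], [430.7, -296.9]), (0.85, [335.3, 202.0], [339.7, -3.5]), (0.69, [379.8, 130.5], [274.2, -355.1])]
funnel_grip top [(0.85, [287.4, 255.5], [332.7, -85.4]), (0.83, [351.5, 228.2], [420.1, -307.8]), (0.75, [136.8, 176.5], [612.9, 424.5]), (0.71, [394.1, 271.2], [269.8, -449.5])]
funnel_mouth wrist [(0.95, [46.0, 249.9], [366.8, -194.4]), (0.91, [256.1, 68.6], [505.6, -265.2]), (0.74, [256.8, 89.3], [497.0, -269.5])]
[ 422.4 -302.9  115.9] [180.    0.   24.7]
```

View pics/w5.png

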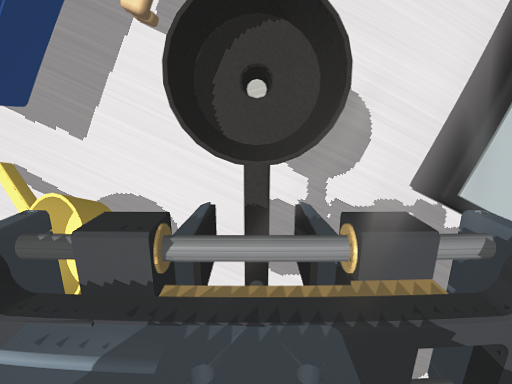

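The handle is centred between the fingers at (257,230), with the mouth ahead at (257,75). Closing and lifting.

>>> step_arm:
  plan: [0, 0, 0, 0, 0, 0, 0, 0, 0, 0, 0, 0, 0, 0, 0, 0, 0, 0, 0, 0, 0, 0, 0, 0, 0, 0, 0, 0, 0, 0]
  hand: 0.6
  newtons: 45

```text
time_s: 13.02
ee_pos: [422.4, -302.9, 115.9]
ee_rot: [180.0, -0.0, 24.7]
force: [0.2, 0.5, 0.3]
gripper_width: 19.6
gripper_force: 0.0
```

>>> step_arm:
  plan: [0, 0, 0, 0, 0, 0, 0, 0, -0.7, 0, 0, 0, 0, 0, -1, 0, 0, 0, 0, 0, -1, 0, 0, 0, 0, 0, -1, 0, 0, 0]

```text
time_s: 13.43
ee_pos: [422.6, -303.0, 154.4]
ee_rot: [179.9, -0.0, 24.7]
force: [-0.0, -0.1, -1.5]
gripper_width: 13.4
gripper_force: 45.0
```

>>> step_arm:
  plan: [0, 0, -1.5, 0, 0, 0, 0, 0, -2, 0, 0, 0, 0, 0, -3, 0, 0, 0, 0, 0, -3, 0, 0, 0, 0, 0, -2.8, 0, 0, 0]

```text
time_s: 13.85
ee_pos: [422.3, -302.8, 278.8]
ee_rot: [179.9, -0.0, 24.7]
force: [1.4, 0.8, -1.4]
gripper_width: 13.8
gripper_force: 45.0
```

>>> step_arm:
  plan: [0, 0, 0, 0, 0, 0, 0, 0, 0, 0, 0, 0]

```text
time_s: 14.02
ee_pos: [423.0, -303.3, 278.6]
ee_rot: [179.7, -0.1, 24.7]
force: [-0.1, 0.4, -1.8]
gripper_width: 13.4
gripper_force: 45.0
```

```bash
python3 f.py w6.png 160 | grep -E "funnel|^\["
```

```text
funnel wrist [(0.66, [169.7, 199.8], [396.5, -237.6]), (0.61, [255.2, 88.9], [505.8, -265.6]), (0.24, [94.4, 51.9], [480.7, -142.7])]
funnel side [(0.84, [348.1, 136.8], [356.6, -178.6]), (0.84, [350.8, 184.5], [311.5, 4.6]), (0.67, [304.5, 106.7], [511.7, -271.2])]
funnel top [(0.93, [343.5, 203.1], [501.3, -266.3]), (0.86, [316.0, 259.2], [322.3, -170.7]), (0.61, [370.1, 243.7], [367.6, -348.5]), (0.28, [338.9, 139.1], [712.8, -259.2])]
funnel_grip wrist [(0.96, [101.8, 164.3], [426.7, -207.1]), (0.63, [256.2, 244.6], [419.3, -305.8])]
funnel_grip side [(0.88, [334.9, 200.6], [333.7, 137.8]), (0.87, [340.3, 89.5], [416.7, -293.1]), (0.78, [378.5, 129.0], [282.6, -151.0])]
funnel_grip top [(0.81, [394.2, 266.2], [297.7, -404.2]), (0.79, [357.9, 227.4], [420.5, -295.0]), (0.74, [281.9, 254.7], [342.2, -56.6])]
funnel_mouth wrist [(0.91, [129.7, 198.3], [417.8, -230.2]), (0.77, [256.6, 70.8], [505.8, -266.0])]
funnel_mouth side [(0.74, [348.3, 171.2], [324.4, 41.4]), (0.73, [310.1, 89.7], [497.3, -250.3]), (0.38, [154.2, 276.0], [615.0, 455.5])]
funnel_mouth top [(0.71, [340.8, 202.9], [497.4, -243.0]), (0.65, [309.9, 257.3], [332.5, -141.8]), (0.61, [347.9, 200.0], [505.9, -265.5]), (0.52, [382.1, 252.8], [340.4, -366.0])]
[ 422.4 -302.9  275.9] [180.    0.   24.7]
```

View pics/w6.png

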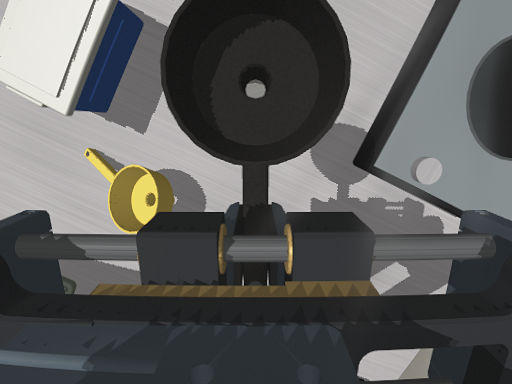

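The funnel is held level, with its mouth at (257,75). I'll carry it across in y first, staying clear of the pail, then in x.

>>> step_arm:
  plan: [0.8, -1.75, 0, 0, 0, 0, 1.63, -3.55, 0, 0, 0, 0, 1.63, -3.55, 0, 0, 0, 0, 1.63, -3.55, 0, 0, 0, 0, 1.63, -3.55, 0, 0, 0, 0]

```text
time_s: 15.18
ee_pos: [421.8, -125.9, 276.0]
ee_rot: [180.0, -0.0, 24.7]
force: [1.0, 0.6, -1.5]
gripper_width: 13.5
gripper_force: 45.0
```

>>> step_arm:
  plan: [1.63, -3.55, 0, 0, 0, 0, 1.63, -3.55, 0, 0, 0, 0, 1.63, -3.55, 0, 0, 0, 0, 1.63, -3.55, 0, 0, 0, 0, 1.63, -3.55, 0, 0, 0, 0]

```text
time_s: 15.6
ee_pos: [421.4, 69.8, 276.3]
ee_rot: [180.0, -0.0, 24.7]
force: [0.6, 0.2, -1.9]
gripper_width: 14.4
gripper_force: 45.0
```

>>> step_arm:
  plan: [1.63, -3.55, 0, 0, 0, 0, 1.63, -3.55, 0, 0, 0, 0, 1.63, -3.55, 0, 0, 0, 0, 1.63, -3.55, 0, 0, 0, 0, 0.8, -1.75, 0, 0, 0, 0]

```text
time_s: 16.02
ee_pos: [421.2, 247.5, 275.9]
ee_rot: [-179.9, -0.1, 24.9]
force: [1.1, -0.4, -0.6]
gripper_width: 13.5
gripper_force: 45.0
```

>>> step_arm:
  plan: [2.4, 1.1, 0, 0, 0, 0, 2.4, 1.1, 0, 0, 0, 0, 2.4, 1.1, 0, 0, 0, 0, 2.26, 1.05, 0, 0, 0, 0, 0, 0, 0, 0, 0, 0]

```text
time_s: 16.43
ee_pos: [529.8, 243.6, 275.0]
ee_rot: [179.9, -0.1, 24.7]
force: [0.1, 0.5, -0.8]
gripper_width: 13.6
gripper_force: 45.0
```

>>> step_arm:
  plan: [0, 0, 2, 0, 0, 0, 0, 0, 2, 0, 0, 0, 0, 0, 2, 0, 0, 0, 0, 0, 0, 0, 0, 0, 0, 0, 0, 0, 0, 0]

```text
time_s: 16.85
ee_pos: [525.0, 243.3, 215.3]
ee_rot: [-180.0, 0.1, 24.7]
force: [0.1, 0.2, -0.7]
gripper_width: 13.8
gripper_force: 45.0
```

```bash
python3 - <<'E'
from h import *
np.set_printoptions(precision=1,suppress=True)
s=sensors.state();print(s['ee_pos'],s['ee_rot'],s['gripper_width'],s['gripper_force'])
off=s['ee_pos'][2]-115.9
ps={n:viewer.grab_frame(n) for n in('wrist','side','top')}
for t,z in dict(funnel=50+off,funnel_grip=121+off,funnel_mouth=128+off,pot=0,pot_mouth=68,grate=0).items():
    for n,p in ps.items():
        print(t,n,[(round(r['score'],2),np.array(r['location']).round(1).tolist(),atz(p,r['location'],z)[:2].round(1).tolist()) for r in viewer.pinpoint(t,p)[:4]])
p=ps['side']; cv2.imwrite('pics/s7.png',cv2.resize(p['img'][150:330,120:320,::-1],None,fx=3,fy=3,interpolation=cv2.INTER_CUBIC))
E
```

```text
[525.  243.3 215.3] [-180.     0.1   24.7] 13.812332917134706 44.99114513397217
funnel wrist [(0.78, [256.9, 86.5], [609.1, 280.7])]
funnel side [(0.96, [200.8, 246.8], [611.7, 279.5]), (0.62, [350.1, 138.1], [354.2, -249.3]), (0.61, [352.0, 186.5], [308.0, -49.6]), (0.36, [170.1, 222.4], [716.0, 238.8])]
funnel top [(0.79, [368.6, 240.7], [376.4, -358.5]), (0.74, [316.4, 257.8], [323.9, -180.1]), (0.7, [178.0, 179.1], [597.7, 278.9]), (0.61, [265.1, 210.9], [484.4, -12.2])]
funnel_grip wrist [(0.88, [256.9, 243.6], [523.1, 241.3]), (0.85, [394.3, 368.0], [477.3, 115.6])]
funnel_grip side [(0.79, [337.1, 198.4], [333.4, 73.5]), (0.75, [378.3, 126.8], [283.5, -240.4])]
funnel_grip top [(0.79, [286.1, 255.0], [338.5, -73.8]), (0.59, [392.5, 270.0], [281.6, -415.7]), (0.35, [174.6, 174.5], [604.6, 279.7])]
funnel_mouth wrist [(0.84, [257.7, 73.6], [606.4, 279.5])]
funnel_mouth side [(0.88, [196.8, 231.8], [608.8, 292.5]), (0.81, [348.0, 173.6], [325.7, -13.6]), (0.77, [360.4, 123.8], [334.0, -226.5]), (0.69, [204.3, 280.9], [540.1, 401.2])]
funnel_mouth top [(0.87, [383.4, 253.0], [337.1, -386.3]), (0.76, [309.7, 256.2], [333.2, -148.5]), (0.58, [171.5, 176.7], [596.8, 288.6])]
pot wrist [(0.72, [255.3, 96.5], [613.2, 283.9])]
pot side [(0.6, [206.5, 277.6], [610.3, 274.4])]
pot top [(0.57, [267.7, 162.9], [668.6, -30.7]), (0.51, [182.2, 178.4], [617.4, 284.7])]
pot_mouth wrist [(0.79, [255.7, 93.7], [610.8, 282.4])]
pot_mouth side [(0.6, [204.2, 268.2], [605.8, 287.0])]
pot_mouth top [(0.46, [181.4, 177.3], [613.3, 278.4])]
grate wrist []
grate side [(0.67, [204.2, 285.0], [606.7, 296.9])]
grate top [(0.71, [183.9, 180.7], [608.7, 278.5])]
```

View pics/s7.png

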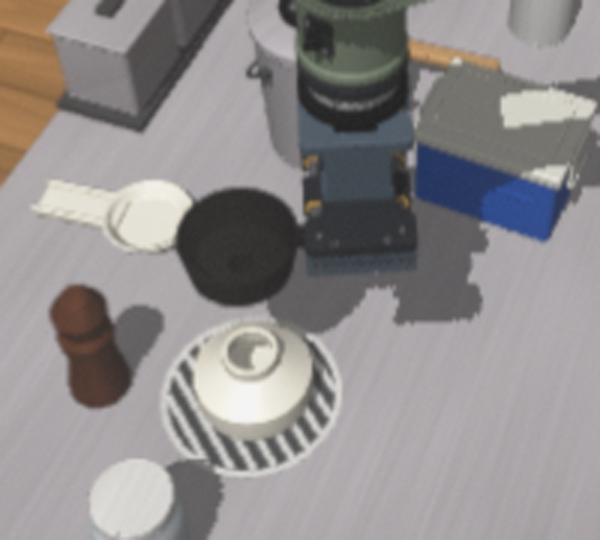

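The side crop shows the funnel at (238,245), upright in the gripper. The pot neck at (252,350) is below it, on the grate at (252,385). Lowering.

>>> step_arm:
  plan: [0.15, 0, 1.2, 0, 0, 0, 0, 0, 1.2, 0, 0, 0, 0, 0, 1.2, 0, 0, 0, 0, 0, 1.2, 0, 0, 0, 0, 0, 0, 0, 0, 0]

```text
time_s: 18.32
ee_pos: [525.6, 243.5, 165.5]
ee_rot: [180.0, 0.3, 24.7]
force: [0.5, 0.6, -1.6]
gripper_width: 13.6
gripper_force: 45.0
```

```bash
cat > c.py <<'E'
from h import *
import sys
np.set_printoptions(precision=1,suppress=True)
s=sensors.state();print(s['ee_pos'],s['ee_rot'])
off=s['ee_pos'][2]-115.9
ps={n:viewer.grab_frame(n) for n in('wrist','side')}
for t,z in dict(funnel=50+off,funnel_mouth=128+off,pot=0,pot_mouth=68).items():
    for n,p in ps.items():
        print(t,n,[(round(r['score'],2),np.array(r['location']).round(1).tolist(),atz(p,r['location'],z)[:2].round(1).tolist()) for r in viewer.pinpoint(t,p)[:1]])
p=ps['wrist'];a=cv2.resize(p['img'][10:170,166:346,::-1],None,fx=2,fy=2,interpolation=cv2.INTER_CUBIC)
p=ps['side'];b=cv2.resize(p['img'][210:330,140:260,::-1],(427,427),interpolation=cv2.INTER_CUBIC)
b=b[:320];cv2.imwrite('pics/'+sys.argv[1],np.hstack([a,b]))
E
python3 c.py c8.png
```

```text
[525.6 243.5 165.5] [180.    0.3  24.7]
funnel wrist [(0.66, [251.5, 87.7], [607.1, 284.1])]
funnel side [(0.97, [349.8, 182.7], [317.7, -111.9])]
funnel_mouth wrist [(0.92, [254.9, 71.2], [607.5, 281.3])]
funnel_mouth side [(0.74, [200.6, 238.7], [611.7, 275.5])]
pot wrist [(0.69, [255.9, 99.8], [606.9, 280.1])]
pot side []
pot_mouth wrist [(0.67, [254.8, 88.2], [610.9, 283.1])]
pot_mouth side [(0.72, [203.7, 269.0], [606.0, 289.5])]
```

View pics/c8.png

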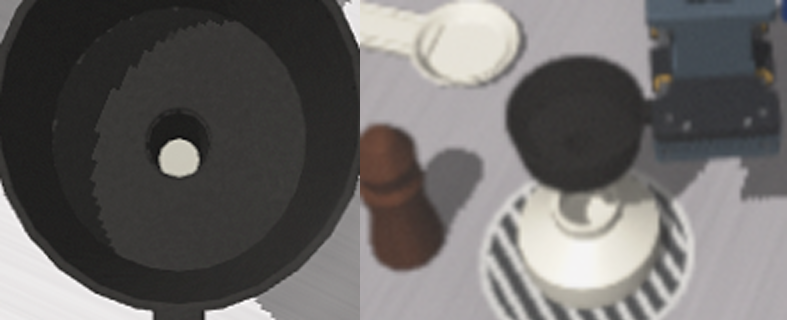

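The wrist half shows the stem hole at pixel (255,89), with pot surface beneath it. The side half shows the stem just over the neck. I'll check the rim centre against the calibration.

```bash
python3 - <<'E'
from h import *
np.set_printoptions(precision=1,suppress=True)
p=viewer.grab_frame('side'); t=viewer.grab_frame('top')
print('side rim',atz(p,[204,267.2],68), 'pred pot rim',proj(p,[610,281.5,68]),'funnel mouth pred',proj(p,[609,280.5,178]),'stem',proj(p,[609,280.5,100]))
# dark mouth ellipse in side & top, near predicted
for n,q in(('side',p),('top',t)):
    g=(q['img'].max(2)<60).astype(np.uint8); c=proj(q,[609,280.5,178]).astype(int)
    k=np.zeros_like(g);cv2.circle(k,tuple(int(v) for v in c),32,1,-1)
    N,L,S,C=cv2.connectedComponentsWithStats(g*k)
    i=1+S[1:,4].argmax(); print(n,c,S[i],C[i])
# white body of pot in side view (widest body): left/right extents per row
im=p['img'].astype(int)
for r in range(262,304,4):
    c=np.arange(160,260); m=c[(im[r,160:260].min(1)>175)]
    print(r,m.min() if len(m) else 0,m.max() if len(m) else 0, end=' | ')
# predicted pot body outline
a=np.linspace(0,2*np.pi,72)
P=np.array([proj(p,[610+52*np.cos(x),281.5+52*np.sin(x),z]) for x in a for z in(10,36)])
print('\npred x-range',P[:,0].min(),P[:,0].max(),'bottom',P[:,1].max())
E
```

```text
side rim [607.5 284.4  68. ] pred pot rim [203.6 266. ] funnel mouth pred [200.7 240.5] stem [203.2 258.8]
side [200 240] [ 181  226   52   37 1162] [201.8 243.5]
top [176 174] [163 161  45  37 461] [184.5 175. ]
262 185 188 | 266 180 229 | 270 177 231 | 274 175 233 | 278 174 233 | 282 173 233 | 286 173 233 | 290 174 232 | 294 175 234 | 298 178 226 | 302 182 245 | 
pred x-range 184.41867088506194 224.83035053525134 bottom 295.6365481877006
```

The estimates agree within a few mm. A small correction, then the last slow lowering.

>>> step_arm:
  plan: [0.1, -0.1, 0.5, 0, 0, 0, 0, 0, 0.5, 0, 0, 0, 0, 0, 0.5, 0, 0, 0, 0, 0, 0.5, 0, 0, 0, 0, 0, 0, 0, 0, 0]

```text
time_s: 19.33
ee_pos: [526.7, 245.1, 146.3]
ee_rot: [180.0, 0.2, 24.7]
force: [0.2, 0.2, -0.8]
gripper_width: 13.6
gripper_force: 45.0
```

>>> step_arm:
  plan: [0, 0, 0, 0, 0, 0, 0, 0, 0, 0, 0, 0, 0, 0, 0, 0, 0, 0, 0, 0, 0, 0, 0, 0, 0, 0, 0, 0, 0, 0]

```text
time_s: 19.75
ee_pos: [527.7, 245.5, 148.2]
ee_rot: [180.0, -0.0, 24.7]
force: [-0.1, -0.6, 0.3]
gripper_width: 13.7
gripper_force: 45.0
```

```bash
python3 c.py c9.png
```

```text
[527.7 245.5 148.2] [180.   -0.   24.7]
funnel wrist [(0.57, [255.9, 88.0], [610.8, 283.2])]
funnel side [(0.69, [199.4, 262.0], [620.1, 282.4])]
funnel_mouth wrist [(0.66, [253.0, 70.1], [609.7, 284.4])]
funnel_mouth side [(0.9, [363.0, 122.9], [330.4, -322.5])]
pot wrist [(0.84, [257.0, 98.6], [610.2, 281.5])]
pot side [(0.87, [206.0, 279.6], [609.0, 280.5])]
pot_mouth wrist [(0.67, [256.4, 88.6], [612.0, 283.3])]
pot_mouth side [(0.78, [205.8, 268.5], [601.6, 286.3])]
```

View pics/c9.png

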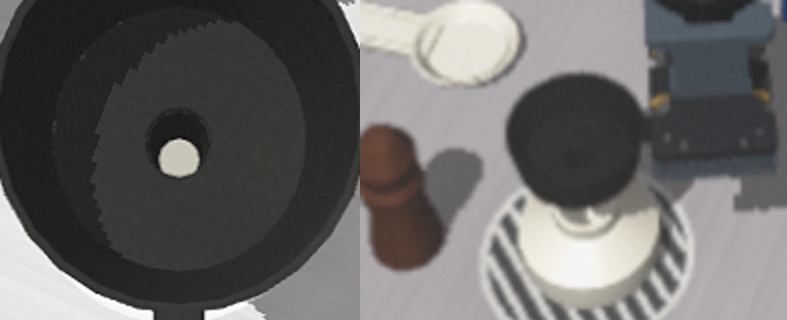

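The stem stands about 14 mm above the rim and looks centred in both halves (neck below at (586,215) on the right). I'll lower another 3 mm and let it settle.

>>> step_arm:
  plan: [-0.1, 0, 0.3, 0, 0, 0, 0, 0, 0, 0, 0, 0, 0, 0, 0, 0, 0, 0, 0, 0, 0, 0, 0, 0, 0, 0, 0, 0, 0, 0]

```text
time_s: 20.67
ee_pos: [526.7, 245.1, 144.9]
ee_rot: [180.0, -0.0, 24.7]
force: [-0.5, -0.3, -0.2]
gripper_width: 13.9
gripper_force: 45.0
```

>>> step_arm:
  plan: [0, 0, 0, 0, 0, 0, 0, 0, 0, 0, 0, 0, 0, 0, 0, 0, 0, 0, 0, 0, 0, 0, 0, 0, 0, 0, 0, 0, 0, 0]

```text
time_s: 21.08
ee_pos: [526.7, 245.0, 145.0]
ee_rot: [180.0, -0.0, 24.7]
force: [0.1, 0.3, -1.3]
gripper_width: 13.3
gripper_force: 45.0
```

```bash
python3 -c "
from workcell import env
print(env.job_done())"
```

```text
the job is handed in; nothing more can be done
None
```

The job is handed in, but no verdict came back. By my last measurements, the pot stands on the grate within a few mm of its centre, and the funnel is held still and upright over its neck, centred to within a few mm, with the stem about 11 mm above the rim.

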